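# Refill the dog-walk stand and open the treat jar

## Robot

A 6-joint arm with a two-finger parallel gripper is mounted at the origin on the work surface. World frame = base frame: x ahead of the robot, y to its left, z up, the work surface at z = 0. Lengths are in m, angles in degrees, forces in N, time in s.
With the tool pointing down it reaches from about 0.25 to 0.725 m from the base axis. Payload 9.7 kg.
Tool frame: the origin (TCP) lies at the very end of the fingers, on their centre line; the grasp point (between the pads) lies 19 mm behind it; x points along the fingers, z is the direction in which the jaws open and shut, and the axes are right-handed (so a half turn about x gives the same grasp; the last joint's range is limited). The gripper opens to 85 mm and grips with 20 to 120 N. Pads are 22 mm wide; open, the fingers measure 114 mm over their backs; the gripper's body (76 mm by 85 mm) begins 54 mm behind the grasp point. The pads swing forward as they close: fully open they stand 13 mm farther back than shut.
Start: joints at [-72.823, 4.979, 10.078, 95.1, 0, 90], TCP at [0.162, -0.525, 0.231] pointing down, gripper open.
Joint ranges: [-179.16, 179.16], [-48.56, 103.87], [-65.8, 70.77], [-126.05, 130.52], [-82.76, 87.17], [-180, 180]. Speed limits (degrees/s): [127.2, 127.2, 147.25, 180, 180, 180].

## Interface

Orientations are given as [roll, pitch, yaw] about the fixed x, y, z axes, in that order (R = Rz(yaw) Ry(pitch) Rx(roll)).
In Python, from workcell import sensors, vision, job_done gives the robot as it stands.
- The arm moves only by the tool carry_out, never from a script. Its argument "increments" is a list of rows, each a list of 7 numbers: the turn, a rotation vector about the tool's x, y, z in degrees, then the shift along the tool's x, y, z in mm, then the opening in per cent of the stroke, from 0 (shut) to 100 (fully open). A call has 1 to 12 rows; each row shifts and turns the commanded pose from where the row before left it, along the tool's axes as they then stand; what a row does not reach is not made up. A row lasts 1/8 s, in which the tool goes at most 62.5 mm and 10.7 degrees, less where a joint would pass 70% of its speed; a pose out of reach is approached as far as the arm can. A call is refused whole if a number of a shift passes 62.5 or a number of a turn 10.7, either way. A call with a gripper value outside its range is refused whole. The fingers move at their own pace and stop on an object; "squeeze" is the grip in N (left out, the last holds). Time passes only in rows, so rows that do not move let the fingers close. It gives the time, the measured TCP pose, the force and the opening at its end, in the units of the state.
- sensors.get_obs(): the state, without advancing time (a new reading comes with each control period).
- vision.camera(name): name is "scene" or "top"; returns the picture (400x640x3 uint8, red, green, blue); there is no depth.
- vision.calibration(name): a dict with "camera_matrix" (3x3 intrinsics, pixels), "extrinsics" (4x4, takes a point from world to camera coordinates). Camera axes: x right, y up, looking along -z (the intrinsics and any distortion apply to the point x, -y, -z); pixel columns grow to the right and rows downward; lengths in m; the calibration is good to about 2 mm. A picture is of the moment at which its call begins. calibration takes no time and is no camera call.
- job_done(): hands the job in, once; it reports no verdict.
The state is a dict: "time": time; "q": joint angles; "qd": joint speeds; "joint_efforts": joint torques, N m; "ee_pos": TCP position; "tcp_rot": TCP orientation; "wrist_force": force on the tool from outside, world axes, zero at the start; "torque": the same for the moment, N m; "opening": finger opening in m.
Only numpy, scipy, OpenCV 4.12 (cv2) and the standard library are available. Lean on these libraries where they do the work, as an engineer would, in place of code of your own. Each camera call takes 0.05 s, during which the arm holds its last target.

## Task

Fill the acrylic stand's two square pockets in order: first the square steel tin goes fully down into pocket one (one stud), then the treat jar, its cap still on, fully down into pocket two (two studs). With the pocket bracing the jar, unscrew its tight round cap anticlockwise until the thread lets go, lift it straight up and finish holding it in the gripper, level and centred, its edge about 2 cm clear above the jar's mouth - do not put it down or let go. Jar and tin stay seated in their pockets, and the ball, bowl, brush and tag ring are left where they are.

Things in the scene. Friction and masses are not known exactly. Their poses are not given: they have to be found in the camera images.
- tin_center (a point): Closed square steel tin, 60 x 60 mm and 72 mm tall, 0.22 kg, standing loose on the console. The point is its centre, 36 mm above its underside; x and y are square to its sides, z up.
- jar_center (a point): Clear treat jar, loose, about 0.35 kg: square body 60 x 60 mm, 80 mm tall, upright flat sides; above it a round neck 42 mm across that carries the cap; 118 mm tall with the cap on. The point is on its axis, 59 mm above its underside; x, y square to its sides, z up. Any of the four square ways fits the pocket.
- jar_mouth (a point): Centre of the rim of the jar's neck, on its axis, 112 mm above the jar's underside. Thread: two lugs. The cap keeps its height while it turns and cannot be pulled off until turned anticlockwise (seen from above) 65 degrees at most from closed; it then springs up by up to 3 mm and is free until about 125 degrees. 75 to 85 degrees in one grasp does it. Clockwise it meets a stop.
- cap_center (a point): Round ribbed aluminium cap on the jar, 62 mm across, 25 mm tall, 40 g. The point is its centre, when closed 105.5 mm above the jar's underside; its lower edge is then 13 mm above the jar's square body. Tight: a sprung seal presses it up with about 7 N; about 0.3 N m to turn. Its edge is clear of the jar's rim once 19 mm above its closed height.
- pocket1 (a point): Pocket one of the fixed clear acrylic stand, on the robot's left, one steel stud on top of its front wall. Square, 69 x 69 mm inside, 18 mm deep. The point is the centre of its floor, 6 mm above the console; x, y square to its walls, x away from the robot. Behind the pockets, 60 to 170 mm along x, is the stand's upper deck, 50 mm high, 320 mm wide.
- pocket2 (a point): Pocket two, two steel studs on top of its front wall, 120 mm to the right (-y) of pocket one in the stand; the same size and axes. The point is the centre of its floor. A square jar in it can turn by about 10 degrees at most.
- ball_center (a point): Green rubber ball, 52 mm across, lying in the bowl; its centre. A bystander.
- bowl: Grey ceramic bowl, 96 mm across and 42 mm tall, on the upper deck's left; origin at the centre of its underside. A bystander.
- brush: Red plastic grooming brush, 165 mm long, 45 mm wide, 25 mm tall, on the upper deck's right, lying along y; origin mid-length on its underside. A bystander.
- tagring: Flat steel tag ring, 32 mm across, 4 mm thick, on the console in front of the stand; origin at the centre of its underside. A bystander.
There are look-alikes about, which are no part of the job. What is meant by the part that bears cap_center is not blue, and is the larger of those in its own colour.

How it is judged (in metres and radians):
On the way, in this order (a step that is already met when the one before it is completed fails the run):
1. the tin is seated in pocket one (horizontal distance between tin_center and pocket1 below 0.008 m and z of tin_center in the frame of pocket1 below 0.04 m and angle between tin_center's own z axis and vertical below 0.08 rad), for 0.2 s.
2. the jar is seated in pocket two with its cap still on, and let go (all of step 1 and horizontal distance between jar_center and pocket2 below 0.008 m and z of jar_center in the frame of pocket2 below 0.063 m and angle between jar_center's own z axis and vertical below 0.08 rad and z of cap_center in the frame of jar_mouth below 0 m and contact force between the fingers and jar below 0.1 N), for 0.2 s.
At the end, for the whole second after the job is handed in: Tin in pocket 1 and jar in pocket 2 within 8 mm of centre, 4 mm of the floor, upright within 0.08 rad; cap held by the fingers (over 1 N), off the jar, its edge 4 to 45 mm above the rim, within 15 mm of the axis, level within 0.2 rad; all at rest (all of step 1 and horizontal distance between jar_center and pocket2 below 0.008 m and z of jar_center in the frame of pocket2 below 0.063 m and angle between jar_center's own z axis and vertical below 0.08 rad and z of cap_center in the frame of jar_mouth between 0.0165 and 0.0575 m and horizontal distance between cap_center and jar_mouth below 0.015 m and angle between cap_center's own z axis and vertical below 0.2 rad and contact force between the fingers and cap above 1 N and contact force between jar and cap below 0.05 N and linear speed of each of cap, jar, tin below 0.02 m/s); the arm keeps its last pose, push and grip.
It fails at once if the cap comes off while the jar is not seated in pocket two (z of cap_center in the frame of jar_mouth above 0.004 m and not (horizontal distance between jar_center and pocket2 below 0.008 m and z of jar_center in the frame of pocket2 below 0.063 m and angle between jar_center's own z axis and vertical below 0.08 rad)).
It fails at once if a bystander is moved by more than 30 mm (distance of any of ball_center, bowl, brush, tagring from where it was at the start of the episode above 0.03 m).
It also fails if it takes over 61 s, if anything falls off the work surface, if the arm or the gripper's body presses on something with over 40 N, if the wrist force passes 120 N, or if a joint passes its speed limit or range.

## Working session

There is one attempt and no reset: what is moved stays moved. The work goes in short steps, Python scripts to look and compute and a tool call to move; the robot and the scene stay as the last step left them, time stands still between calls to the robot, and variables do not carry over. Pictures are saved under pics/ and viewed, and the job is handed in when it is done.

Besides the shell and the picture viewer there is one more tool, called after "Request:" by a JSON object that holds its "api" and its "payload", one argument or row to a line. carry_out: Moves the arm, as the interface text tells. Its arguments: {"type":"object","properties":{"increments":{"type":"array"},"squeeze":{"type":"number"}},"required":["increments"]}

```bash
ls; mkdir -p pics
python3 - <<'E'
from workcell import sensors, vision
import cv2
o=sensors.get_obs(); print(o)
for n in("scene","top"):
    im=vision.camera(n); cv2.imwrite(f"pics/{n}0.png",im[:,:,::-1]); c=vision.calibration(n); print(n,c)
E
```

```text
pics
{'time': 0.0, 'q': array([-7.28218238e+01,  5.01083403e+00,  1.00343907e+01,  9.50985794e+01,
       -6.57593342e-04,  9.00019525e+01]), 'qd': array([-0.02603377,  0.00760802,  0.03681383,  0.06208878, -0.020429  ,
       -0.06386574]), 'joint_efforts': array([-2.34811268e-03, -5.20386815e+01,  4.64806116e+01,  1.59524189e-02,
       -2.63065874e-05, -1.10113252e-06]), 'ee_pos': array([ 0.16237037, -0.52525312,  0.23058505]), 'tcp_rot': array([-179.4958483 ,   89.92497443,  107.68037581]), 'wrist_force': array([ 1.10952784, -0.40375932, -0.46920427]), 'torque': array([ 0.02115256, -0.0093873 , -0.01667828]), 'opening': 0.08544782391043997}
scene {'camera_matrix': array([[384.47083693,   0.        , 313.97274901],
       [  0.        , 384.47083693, 200.99025433],
       [  0.        ,   0.        ,   1.        ]]), 'extrinsics': array([[-0.33781672,  0.94120945, -0.00215346,  0.19012073],
       [-0.65959482, -0.23510686,  0.71390436,  0.2955628 ],
       [ 0.67142724,  0.24258924,  0.7002399 , -1.49241615],
       [ 0.        ,  0.        ,  0.        ,  1.        ]])}
top {'camera_matrix': array([[366.27224032,   0.        , 322.68482566],
       [  0.        , 366.27224032, 200.84509124],
       [  0.        ,   0.        ,   1.        ]]), 'extrinsics': array([[-0.23136757, -0.97284603, -0.0062969 ,  0.12416774],
       [ 0.94972794, -0.22726328,  0.21533288, -0.57556914],
       [-0.21091679,  0.0438407 ,  0.9765204 , -0.77105783],
       [ 0.        ,  0.        ,  0.        ,  1.        ]])}
```

View pics/scene0.png

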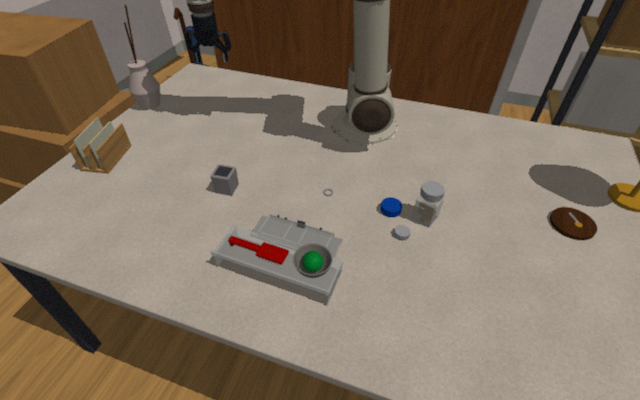

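View pics/top0.png

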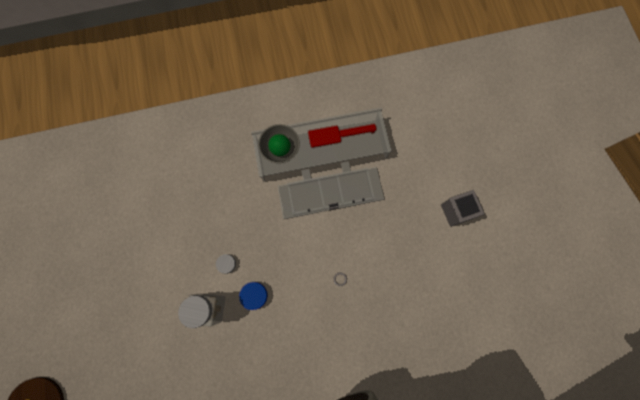

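The scene shows the jar with a grey cap at scene (431,205) / top (195,310), the tin at scene (224,180) / top (466,206), and the stand at top (330,165). 

There are three cap candidates:
- **Grey on jar:** top (195,310).
- **Blue disc:** top (254,296).
- **Small grey disc:** top (227,264).

The one meant is not blue and is the larger grey, so it's the cap on the jar. I'll confirm this in a crop.

Run:
```python
import cv2,numpy as np
t=cv2.imread("pics/top0.png"); s=cv2.imread("pics/scene0.png")
cv2.imwrite("pics/c1.png",np.vstack([cv2.resize(t[240:340,160:290],None,fx=4,fy=4,interpolation=2)[:, :520], cv2.resize(s[170:245,360:490],None,fx=4,fy=4,interpolation=2)[:200]]))
cv2.imwrite("pics/c2.png",cv2.resize(t[100:225,250:400],None,fx=5,fy=4.7,interpolation=2))
cv2.imwrite("pics/c3.png",np.hstack([cv2.resize(t[175:235,430:500],None,fx=5,fy=5,interpolation=2),cv2.resize(s[155:215,190:260],None,fx=5,fy=5,interpolation=2)]))
```

```text
(no output)
```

View pics/c1.png

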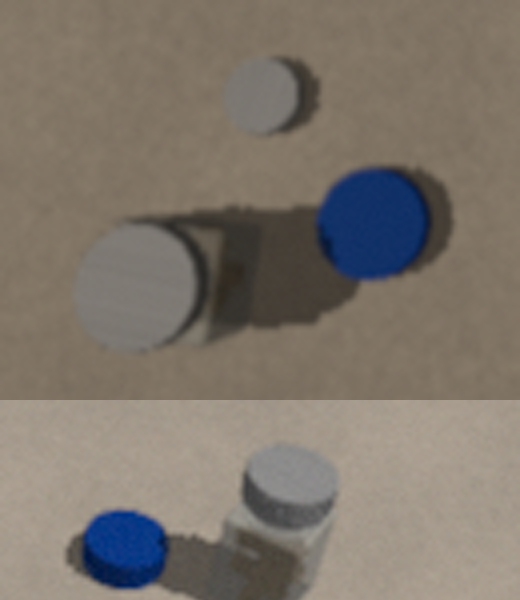

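View pics/c2.png

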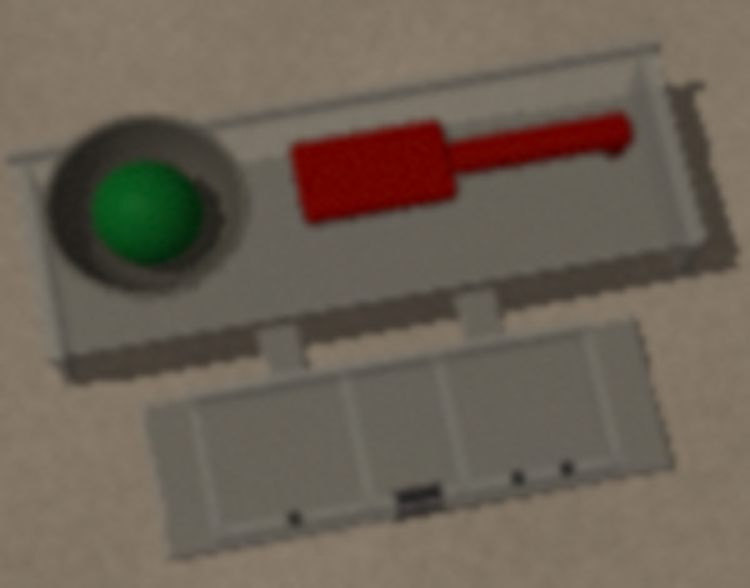

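View pics/c3.png

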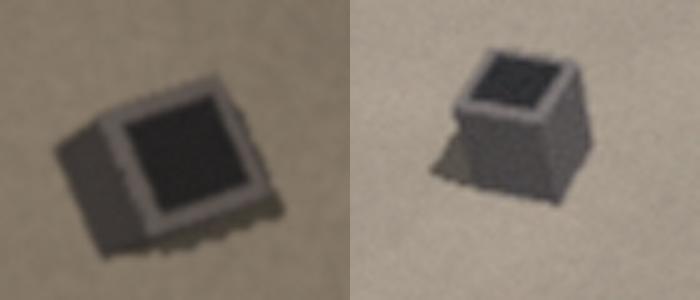

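The crop confirms it: the cap on the jar is the larger of the two grey discs, and the other two are loose. Next I'll measure positions.

```bash
cat > h.py <<'E'
import cv2,numpy as np
from workcell import vision
C={n:vision.calibration(n) for n in("scene","top")}
def ray(n,uv):
    K,E=C[n]["camera_matrix"],C[n]["extrinsics"]; R,t=E[:3,:3],E[:3,3]
    d=np.linalg.inv(K)@[uv[0],uv[1],1]; d=R.T@(d*[1,-1,-1]); return -R.T@t,d
def onz(n,uv,z):
    o,d=ray(n,uv); return (o+d*(z-o[2])/d[2])
def proj(n,p):
    K,E=C[n]["camera_matrix"],C[n]["extrinsics"]; c=E[:3,:3]@p+E[:3,3]; c=K@(c*[1,-1,-1]); return c[:2]/c[2]
def tri(a,b):
    (o1,d1),(o2,d2)=ray("top",a),ray("scene",b)
    s=np.linalg.lstsq(np.c_[d1,-d2],o2-o1,rcond=None)[0]; p,q=o1+s[0]*d1,o2+s[1]*d2
    return (p+q)/2,np.linalg.norm(p-q)
E
python3 - <<'E'
from h import *
np.set_printoptions(precision=4,suppress=True)
t=cv2.imread("pics/top0.png"); s=cv2.imread("pics/scene0.png")
def blob(im,m,box):
    x0,y0,x1,y1=box; k=np.zeros(m.shape,np.uint8); k[y0:y1,x0:x1]=m[y0:y1,x0:x1]
    cs,_=cv2.findContours(k,cv2.RETR_EXTERNAL,cv2.CHAIN_APPROX_NONE); return max(cs,key=cv2.contourArea)
def sub(c): M=cv2.moments(c); return M['m10']/M['m00'],M['m01']/M['m00']
# tin lid dark
c={}
for n,im,box in(("top",t,(445,185,490,225)),("scene",s,(205,160,245,195))):
    g=cv2.cvtColor(im,6); x0,y0,x1,y1=box
    print(n,"tin lid min",g[y0:y1,x0:x1].min())
    m=((g<50)*255).astype(np.uint8); cc=blob(im,m,box); c[n]=sub(cc)
    q=cv2.approxPolyDP(cc,0.08*cv2.arcLength(cc,True),True)[:,0]
    P=np.array([onz(n,p,.072)[:2] for p in q]); print(c[n],q.tolist(),onz(n,c[n],.072)); e=np.roll(P,-1,0)-P
    print(np.linalg.norm(e,axis=1),np.degrees(np.arctan2(e[:,1],e[:,0]))%90)
print("tin tri",tri(c["top"],c["scene"]))
# studs
for n,im,box in(("top",t,(285,185,390,222)),("scene",s,(245,208,350,245))):
    g=cv2.cvtColor(im,6); x0,y0,x1,y1=box; g=g[y0:y1,x0:x1]
    m=(g<65).astype(np.uint8); k,l,st,ce=cv2.connectedComponentsWithStats(m)
    for i in range(1,k):
        if st[i,4]<80: 
            p=ce[i]+[x0,y0]; print(n,"stud",p,st[i,4],onz(n,p,.026))
# caps
for n,im,box in(("top",t,(170,285,216,335)),("scene",s,(412,175,450,200))):
    hsv=cv2.cvtColor(im,40); x0,y0,x1,y1=box
    print(n,"cap px sample",hsv[310,190] if n=="top" else hsv[189,431], "table",hsv[340,230])
x0=415
cv2.imwrite("pics/c4.png",cv2.resize(s[205:300,205:350],None,fx=5,fy=5,interpolation=2))
E
```

```text
top tin lid min 33
(466.93288590604027, 205.4295302013423) [[472, 195], [456, 200], [462, 216], [478, 211]] [ 0.5013 -0.3243  0.072 ]
[0.0386 0.038  0.0383 0.0381] [3.9321 2.6279 3.7783 2.0671]
scene tin lid min 44
(222.812865497076, 170.50292397660817) [[220, 167], [217, 172], [226, 175], [229, 168]] [ 0.4982 -0.3217  0.072 ]
[0.0246 0.0332 0.0336 0.0292] [ 7.9902 84.3825 13.1165  9.9998]
tin tri (array([ 0.5005, -0.3215,  0.0746]), np.float64(0.003072487179046094))
top stud [362.6667 199.3333] 3 [ 0.5781 -0.1079  0.026 ]
top stud [353.5 201.5] 4 [ 0.5781 -0.0854  0.026 ]
top stud [333.4348 206.1522] 46 [ 0.5782 -0.0363  0.026 ]
top stud [308.5 210. ] 4 [0.5829 0.0234 0.026 ]
scene stud [278. 216.] 1 [ 0.5792 -0.1045  0.026 ]
scene stud [285. 218.] 1 [ 0.5797 -0.0823  0.026 ]
scene stud [300.75 222.25] 12 [ 0.5799 -0.0337  0.026 ]
scene stud [298. 225.] 1 [ 0.5923 -0.0373  0.026 ]
scene stud [300.6667 225.3333] 3 [ 0.5909 -0.0297  0.026 ]
scene stud [248.6154 243.0769] 26 [ 0.6982 -0.139   0.026 ]
scene stud [265.     243.6667] 9 [ 0.6852 -0.0964  0.026 ]
top cap px sample [ 14  22 128] table [ 17  56 123]
scene cap px sample [  0   0 138] table [ 16  39 144]
```

View pics/c4.png

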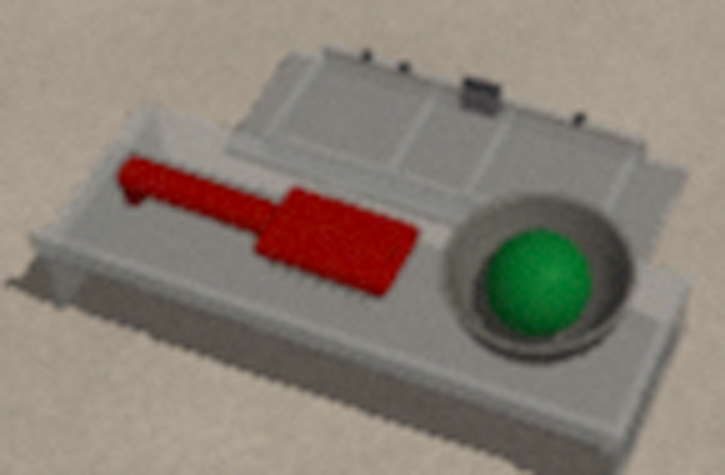

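Run:
```python
from h import *
t=cv2.imread("pics/top0.png"); s=cv2.imread("pics/scene0.png")
def enh(a,f):
    g=cv2.cvtColor(a,6).astype(float); g=np.clip((g-60)*255/90,0,255).astype(np.uint8)
    return cv2.resize(g,None,fx=f,fy=f,interpolation=cv2.INTER_CUBIC)
cv2.imwrite("pics/c5.png",enh(t[160:225,272:392],6.6)); cv2.imwrite("pics/c6.png",enh(s[208:262,240:350],7))
```

```text
(no output)
```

View pics/c5.png

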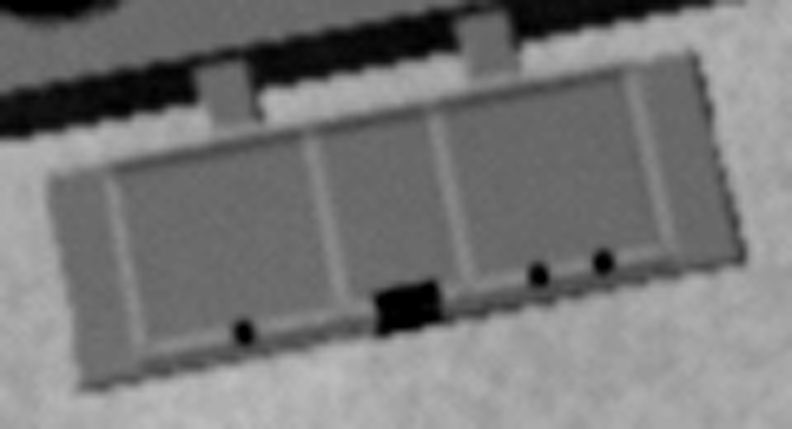

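View pics/c6.png

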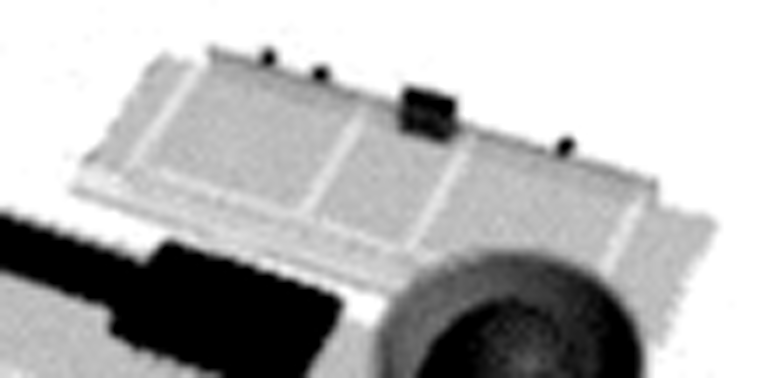

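Run:
```python
from h import *
np.set_printoptions(precision=4,suppress=True)
f=lambda p,o,k:(o[0]+(p[0]+.5)/k-.5,o[1]+(p[1]+.5)/k-.5)
T=lambda p:f(p,(272,160),6.6); S=lambda p:f(p,(240,208),7)
for nm,a,b in(("stud1",(245,332),(566,148)),("stud2a",(539,275),(320,74)),("stud2b",(603,263),(267,58))):
    print(nm,tri(T(a),S(b)),onz("top",T(a),.026),onz("scene",S(b),.026))
for nm,p in dict(FL=(85,390),FR=(742,260),BR=(692,55),BL=(50,178)).items(): print(nm,onz("top",T(p),.006),onz("top",T(p),.0))
for nm,p in dict(Lb=(112,178),Lf=(138,348),d1b=(312,140),d1f=(340,300),d2b=(436,112),d2f=(468,282),Rb=(632,72),Rf=(668,245)).items(): print(nm,onz("top",T(p),.024))
for nm,p in dict(Lf=(640,198),Rf=(205,62),d1f=(465,140),d2f=(362,112),Rb=(140,160),d2b=(310,208),d1b=(415,245)).items(): print("S",nm,onz("scene",S(p),.024))
```

```text
stud1 (array([0.583 , 0.0246, 0.0241]), np.float64(0.003640425282114016)) [0.5831 0.0229 0.026 ] [0.5842 0.0269 0.026 ]
stud2a (array([ 0.5787, -0.0836,  0.0243]), np.float64(0.003108101293112884)) [ 0.5788 -0.0849  0.026 ] [ 0.5799 -0.0813  0.026 ]
stud2b (array([ 0.5777, -0.1075,  0.0243]), np.float64(0.0025313031710248604)) [ 0.5777 -0.1085  0.026 ] [ 0.579  -0.1055  0.026 ]
FL [0.5796 0.0846 0.006 ] [0.5808 0.085  0.    ]
FR [ 0.5708 -0.1618  0.006 ] [ 0.5719 -0.163   0.    ]
BR [ 0.6514 -0.1645  0.006 ] [ 0.6531 -0.1658  0.    ]
BL [0.661  0.0805 0.006 ] [0.6627 0.0809 0.    ]
Lb [0.6506 0.0573 0.024 ]
Lf [0.5867 0.0616 0.024 ]
d1b [ 0.6476 -0.017   0.024 ]
d1f [ 0.587  -0.0131  0.024 ]
d2b [ 0.6473 -0.0637  0.024 ]
d2f [ 0.5827 -0.0596  0.024 ]
Rb [ 0.6453 -0.1375  0.024 ]
Rf [ 0.5791 -0.1334  0.024 ]
S Lf [0.5975 0.0624 0.024 ]
S Rf [ 0.588  -0.1296  0.024 ]
S d1f [ 0.5921 -0.0132  0.024 ]
S d2f [ 0.592  -0.0579  0.024 ]
S Rb [ 0.6457 -0.1317  0.024 ]
S d2b [ 0.6459 -0.058   0.024 ]
S d1b [ 0.6494 -0.0124  0.024 ]
```

```bash
cat >> h.py <<'E'
from workcell import sensors
from scipy.spatial.transform import Rotation as Ro
np.set_printoptions(precision=2,suppress=True)
def plan(p,zyaw,o=None):
    """target tcp p (m), direction of tool z as yaw deg (tool x down)"""
    o=o or sensors.get_obs(); R=Ro.from_euler('xyz',o['tcp_rot'],degrees=True)
    z=np.array([np.cos(np.radians(zyaw)),np.sin(np.radians(zyaw)),0]); x=np.array([0,0,-1.])
    T=Ro.from_matrix(np.c_[x,np.cross(z,x),z]); Rm=R.as_matrix()
    d=(np.array(p)-o['ee_pos'])*1000
    print("t",o['time'],"q",o['q'],"pos",o['ee_pos']*1000,"op",o['opening']*1000,"F",o['wrist_force'])
    print("toolz yaw",np.degrees(np.arctan2(Rm[1,2],Rm[0,2])),"toolx",Rm[:,0])
    print("turn",(R.inv()*T).as_rotvec(degrees=True),"shift now axes",Rm.T@d,"in target axes",T.as_matrix().T@d)
E
python3 - <<'E'
from h import *
plan((.5005,-.323,.15),93); plan((.5005,-.323,.15),-87)
t=cv2.imread("pics/top0.png"); s=cv2.imread("pics/scene0.png")
e=lambda a,f:cv2.resize(np.clip((a.astype(float)-50)*255/120,0,255).astype(np.uint8),None,fx=f,fy=f,interpolation=2)
cv2.imwrite("pics/c7.png",np.hstack([e(t[285:335,170:225],7),e(s[175:235,405:460],7)[:350]]))
cv2.imwrite("pics/c7b.png",e(s[175:235,405:460],9))
E
```

```text
t 0.1 q [-72.83   5.01  10.04  95.1   -0.    90.  ] pos [ 162.34 -525.29  230.67] op 84.95419258113286 F [-0.71  0.46 -0.61]
toolz yaw -72.82499342102295 toolx [-0.  0. -1.]
turn [-165.82   -0.01   -0.1 ] shift now axes [ 80.77 382.81 -93.32] in target axes [  80.67 -348.28  184.31]
t 0.1 q [-72.83   5.01  10.04  95.1   -0.    90.  ] pos [ 162.34 -525.29  230.67] op 84.95419258113286 F [-0.71  0.46 -0.61]
toolz yaw -72.82499342102295 toolx [-0.  0. -1.]
turn [14.18 -0.07  0.01] shift now axes [ 80.77 382.81 -93.32] in target axes [  80.67  348.28 -184.31]
```

View pics/c7.png

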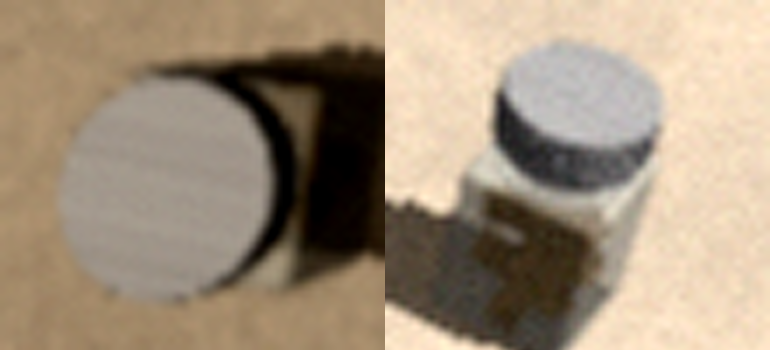

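View pics/c7b.png

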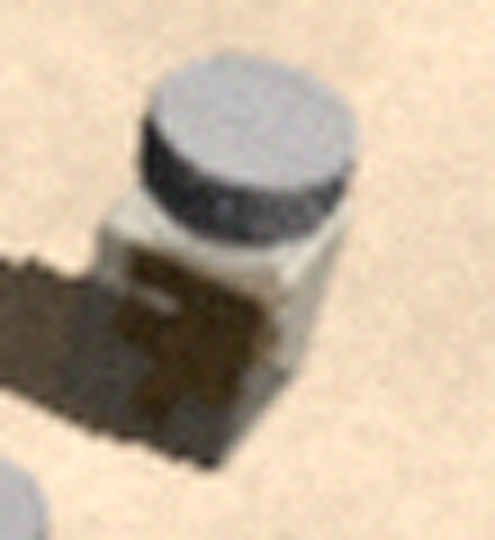

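Run:
```python
from h import *
np.set_printoptions(precision=4,suppress=True)
T=lambda p:(170+(p[0]+.5)/7-.5,285+(p[1]+.5)/7-.5); S=lambda p:(405+(p[0]+.5)/9-.5,175+(p[1]+.5)/9-.5)
A,B=onz("top",T((322,82)),.08),onz("top",T((299,287)),.08); d=A-B; print(A,B,np.linalg.norm(d),np.degrees(np.arctan2(d[1],d[0])))
n=np.array([-d[1],d[0],0])/np.linalg.norm(d); print("ctr",(A+B)/2+n*.03)
A,B=onz("scene",S((100,248)),.08),onz("scene",S((272,300)),.08); d=A-B; print(A,B,np.linalg.norm(d),np.degrees(np.arctan2(d[1],d[0])))
Cc=onz("scene",S((352,212)),.08); d=Cc-B; print(Cc,np.linalg.norm(d),np.degrees(np.arctan2(d[1],d[0])))
# cap top ellipse
t=cv2.imread("pics/top0.png"); s=cv2.imread("pics/scene0.png"); c={}
for nme,im,box,lo in(("top",t,(172,288,216,332),100),("scene",s,(415,178,448,204),115)):
    h=cv2.cvtColor(im,40); m=((h[...,1]<38)&(h[...,2]>lo)).astype(np.uint8); k=np.zeros_like(m); x0,y0,x1,y1=box; k[y0:y1,x0:x1]=m[y0:y1,x0:x1]
    k=cv2.morphologyEx(k,cv2.MORPH_OPEN,np.ones((3,3),np.uint8))
    cs,_=cv2.findContours(k,0,1); cc=max(cs,key=cv2.contourArea); el=cv2.fitEllipse(cv2.convexHull(cc)); print(nme,el,onz(nme,el[0],.118)); c[nme]=el[0]
print(tri(c["top"],c["scene"]))
P=np.array([0,0,.118])+np.array([*onz("top",c["top"],.118)[:2],0]); print("px/62mm",np.linalg.norm(proj("top",P+[0,.031,0])-proj("top",P-[0,.031,0])),np.linalg.norm(proj("scene",P+[0,.031,0])-proj("scene",P-[0,.031,0])))
```

```text
[0.4368 0.2559 0.08  ] [0.3802 0.2725 0.08  ] 0.05901981199646128 -16.410542488121727
ctr [0.417 0.293 0.08 ]
[0.4467 0.2602 0.08  ] [0.4518 0.3132 0.08  ] 0.053318791849744564 -95.48178119954221
[0.4041 0.3319 0.08  ] 0.05126313299999918 158.61217518173626
top ((192.99942016601562, 311.64288330078125), (29.49751091003418, 32.344600677490234), 23.47648048400879) [0.4168 0.2937 0.118 ]
scene ((432.93017578125, 187.4082489013672), (14.823503494262695, 25.61823844909668), 104.20249938964844) [0.4138 0.2953 0.118 ]
(array([0.4165, 0.2942, 0.1198]), np.float64(0.0021601676047347247))
px/62mm 31.606546416783406 23.436442363083287
```

Request:
{"api": "carry_out", "payload": {
  "increments": [
    [7,0,0,0,0,0,100],
    [7,0,0,0,0,0,100],
    [0,0,0,0,45,-23,100],
    [0,0,0,5,50,-26,100],
    [0,0,0,10,50,-27,100],
    [0,0,0,15,50,-27,100],
    [0,0,0,15,50,-27,100],
    [0,0,0,15,50,-27,100],
    [0,0,0,15,40,-20,100],
    [0,0,0,5,13,-7,100],
    [0,0,0,0,0,0,100]
  ]
}}

```text
time: 1.48
ee_pos: [0.4996, -0.3221, 0.1506]
tcp_rot: [-118.2, 89.9, 155.0]
wrist_force: [0.1, -0.2, -1.5]
opening: 0.0853
```

Run:
```python
from h import *
plan((.5005,-.323,.032),-87)
im=vision.camera("top"); cv2.imwrite("pics/t1.png",cv2.resize(im[130:290,360:560,::-1],None,fx=4,fy=3.75))
```

```text
t 1.475 q [-32.8   10.3    7.04  86.83  -0.01 143.96] pos [ 499.65 -322.06  150.62] op 85.34954534309266 F [ 0.1  -0.24 -1.45]
toolz yaw -86.75429931004399 toolx [-0.  0. -1.]
turn [ 0.25 -0.04  0.08] shift now axes [118.62   0.96   1.07] in target axes [118.62   0.8    0.98]
```

View pics/t1.png

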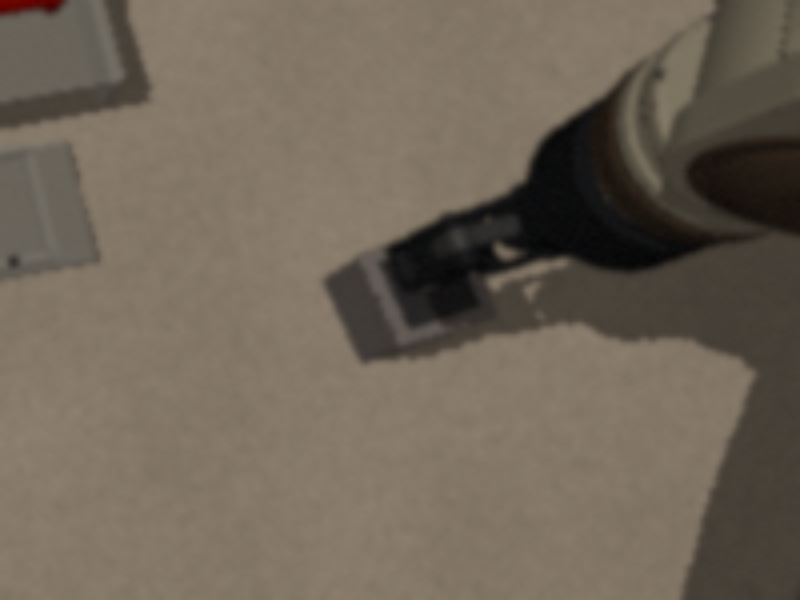

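The tool hangs above the tin, whose lid shows at about (440,300) in the crop. Going down now and closing.

Request:
{"api": "carry_out", "payload": {
  "increments": [
    [0,0,0,25,1,1,100],
    [0,0,0,25,0,0,100],
    [0,0,0,25,0,0,100],
    [0,0,0,23,0,0,100],
    [0,0,0,20,0,0,100],
    [0,0,0,0,0,0,100],
    [0,0,0,0,0,0,50],
    [0,0,0,0,0,0,50],
    [0,0,0,0,0,0,50],
    [0,0,0,0,0,0,50]
  ],
  "squeeze": 40
}}

```text
time: 2.78
ee_pos: [0.5012, -0.3242, 0.0352]
tcp_rot: [37.4, 89.8, -49.5]
wrist_force: [-3.3, -1.8, 7.0]
opening: 0.0598
```

Gripped at 59.8 mm. Lifting, then planning the carry.

Request:
{"api": "carry_out", "payload": {
  "increments": [
    [0,0,0,-15,0,0,45],
    [0,0,0,-30,0,0,45],
    [0,0,0,-30,0,0,45],
    [0,0,0,-15,0,0,45],
    [0,0,0,0,0,0,45]
  ]
}}

```text
time: 3.4
ee_pos: [0.5012, -0.3237, 0.1244]
tcp_rot: [55.5, 89.9, -31.3]
wrist_force: [-0.3, 0.1, -2.8]
opening: 0.06
```

Run:
```python
from h import *
plan((.620,.0233,.122),-92.3)
```

```text
t 3.4 q [-32.85  10.45   4.32  83.77   0.   143.97] pos [ 501.23 -323.68  124.38] op 59.98010590707858 F [-0.26  0.07 -2.83]
toolz yaw -86.82137597507396 toolx [ 0. -0. -1.]
turn [ 5.48  0.06 -0.09] shift now axes [   2.24  137.83 -339.86] in target axes [   2.38  104.75 -351.47]
```

Request:
{"api": "carry_out", "payload": {
  "increments": [
    [5.5,0,0,0,0,0,45],
    [0,0,0,0,6,-25,45],
    [0,0,0,0,12,-40,45],
    [0,0,0,0,12,-40,45],
    [0,0,0,0,12,-40,45],
    [0,0,0,0,12,-40,45],
    [0,0,0,0,12,-40,45],
    [0,0,0,0,12,-40,45],
    [0,0,0,0,12,-40,45],
    [0,0,0,0,10,-30,45],
    [0,0,0,2,5,-16,45],
    [0,0,0,0,0,0,45]
  ]
}}

```text
time: 4.9
ee_pos: [0.619, 0.0014, 0.1206]
tcp_rot: [-174.6, 89.1, 95.2]
wrist_force: [-0.2, -0.3, -3.1]
opening: 0.0599
```

Run:
```python
from h import *
plan((.620,.0233,.042),-92.3)
e=lambda a,f:cv2.resize(a[:,:,::-1],None,fx=f,fy=f,interpolation=2)
a=vision.camera("top"); cv2.imwrite("pics/t2.png",a[:,:,::-1]); b=vision.camera("scene"); cv2.imwrite("pics/s2.png",b[:,:,::-1])
cv2.imwrite("pics/t2c.png",e(a[110:230,250:400],5)); cv2.imwrite("pics/s2c.png",e(b[170:300,210:360],4.6))
```

```text
t 4.9 q [ -0.29  13.75   7.76  84.1    0.91 179.95] pos [618.95   1.41 120.58] op 59.94002103284283 F [-0.21 -0.27 -3.07]
toolz yaw -90.24273764879476 toolx [-0.    0.02 -1.  ]
turn [ 2.06 -0.91  0.1 ] shift now axes [ 78.92   1.07 -20.64] in target axes [ 78.58   0.17 -21.92]
```

View pics/t2c.png

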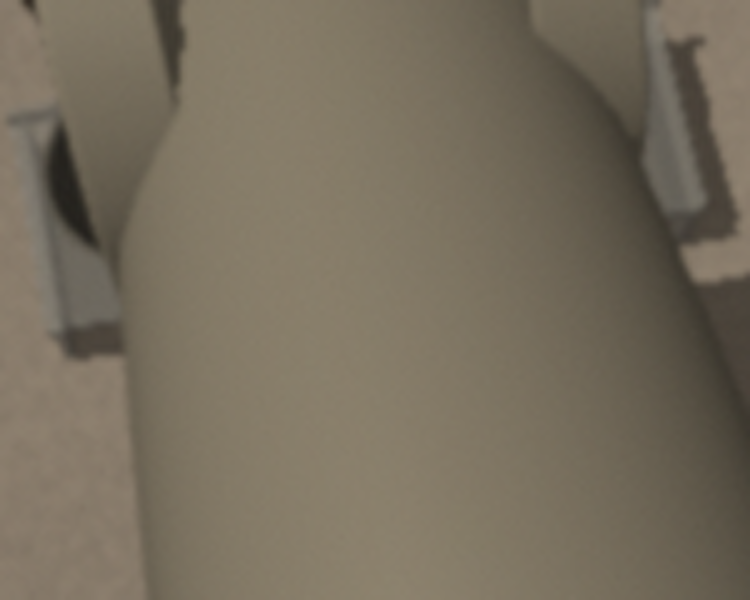

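View pics/s2c.png

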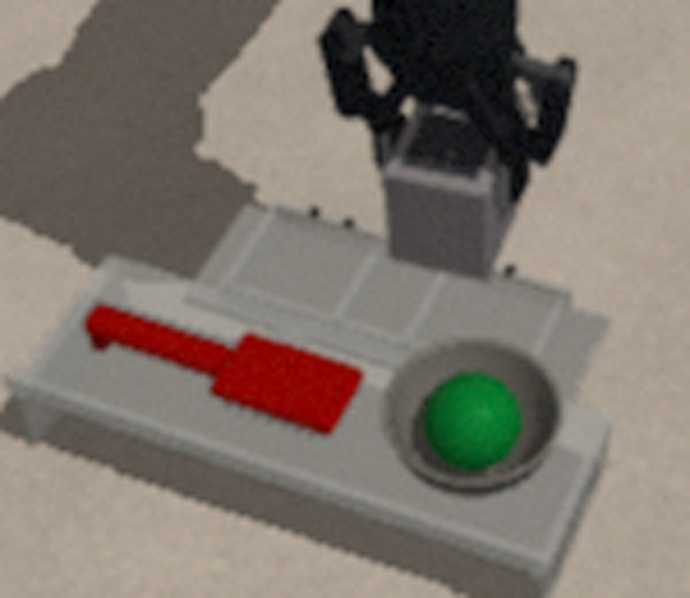

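The top view is blocked by the forearm. The scene view shows the tin held level at crop (440,220), just right of pocket one. Joint 6 is at its limit (180°), so I'll raise the tin and turn the wrist half a turn back, which gives the same grasp.

Request:
{"api": "carry_out", "payload": {
  "increments": [
    [0,0,0,-20,0,0,45],
    [-10.5,0,0,0,0,0,45],
    [-10.5,0,0,0,0,0,45],
    [-10.5,0,0,0,0,0,45],
    [-10.5,0,0,0,0,0,45],
    [-10.5,0,0,0,0,0,45],
    [-10.5,0,0,0,0,0,45],
    [-10.5,0,0,0,0,0,45],
    [-10.5,0,0,0,0,0,45],
    [-10.5,0,0,0,0,0,45],
    [-10.5,0,0,0,0,0,45],
    [-10.5,0,0,0,0,0,45]
  ]
}}

```text
time: 6.5
ee_pos: [0.6189, 0.0003, 0.1417]
tcp_rot: [64.1, 89.1, 89.6]
wrist_force: [-0.1, 0.9, -2.9]
opening: 0.0598
```

Request:
{"api": "carry_out", "payload": {
  "increments": [
    [-10.5,0,0,0,0,0,45],
    [-10.5,0,0,0,0,0,45],
    [-10.5,0,0,0,0,0,45],
    [-10.5,0,0,0,0,0,45],
    [-10.5,0,0,0,0,0,45],
    [0,0,0,0,0,0,45]
  ]
}}

```text
time: 7.25
ee_pos: [0.6189, 0.0005, 0.1417]
tcp_rot: [12.1, 89.1, 89.7]
wrist_force: [0.1, 1.0, -3.6]
opening: 0.06
```

Run:
```python
from h import *
plan((.620,.0233,.12),87.7)
```

```text
t 7.25 q [-0.37 13.61  9.92 86.31  0.91 11.99] pos [618.89   0.51 141.66] op 60.00887802840185 F [ 0.13  0.96 -3.63]
toolz yaw 77.64046415647668 toolx [ 0.    0.02 -1.  ]
turn [-10.06   0.9   -0.11] shift now axes [22.02  3.72 22.17] in target axes [21.66 -0.2  22.82]
```

Request:
{"api": "carry_out", "payload": {
  "increments": [
    [-10,0,0,0,0,0,45],
    [0,0.9,0,0,0,0,45],
    [0,0,0,5,0,10,45],
    [0,0,0,10,0,10,45],
    [0,0,0,7,0,3,45],
    [0,0,0,0,0,0,45]
  ]
}}

```text
time: 8.0
ee_pos: [0.6195, 0.0249, 0.1183]
tcp_rot: [86.0, 89.9, 173.8]
wrist_force: [-0.0, -0.1, -2.0]
opening: 0.0602
```

Run:
```python
from h import *
plan((.620,.0233,.041),87.7)
e=lambda a,f:cv2.resize(a[:,:,::-1],None,fx=f,fy=f,interpolation=2)
b=vision.camera("scene"); cv2.imwrite("pics/s3.png",b[:,:,::-1])
cv2.imwrite("pics/s3c.png",e(b[170:290,230:350],5))
# predicted tin lower corners at x=far face when tcp here: project for check; and bottom corners in seated state
```

```text
t 8.0 q [ 2.29 13.96  7.77 83.95  0.02  4.49] pos [619.47  24.91 118.34] op 60.24411169978911 F [-0.01 -0.07 -2.01]
toolz yaw 87.79860532297869 toolx [-0.  0. -1.]
turn [ 0.1   0.01 -0.14] shift now axes [77.34 -0.77 -1.6 ] in target axes [77.34 -0.59 -1.59]
```

View pics/s3c.png

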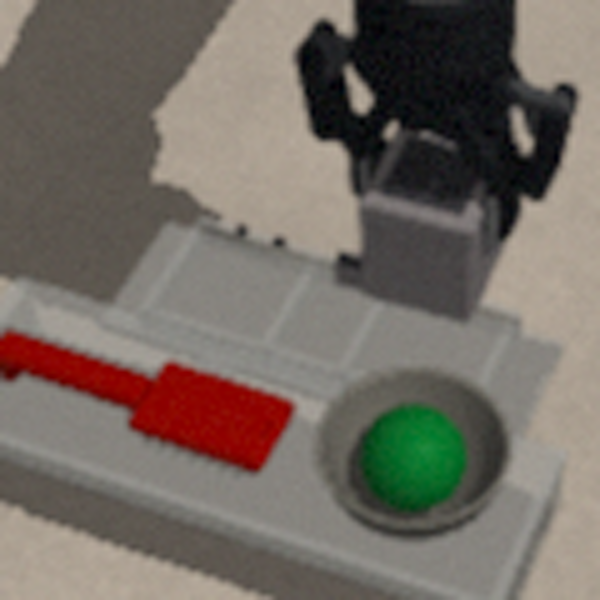

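Run:
```python
from h import *
np.set_printoptions(precision=4,suppress=True)
S=lambda p:(230+(p[0]+.5)/5-.5,170+(p[1]+.5)/5-.5)
for nm,p,z in(("bl",(363,285),.083),("br",(470,320),.083),("tl",(362,198),.155),("tr",(475,216),.155)): print(nm,onz("scene",S(p),z))
# wall lines of pocket1 in this frame
for nm,p in dict(d1mid=(345,362),Rwall=(492,355),Rw2=(518,322)).items(): print(nm,onz("scene",S(p),.024))
```

```text
bl [ 0.641  -0.0044  0.083 ]
br [0.645 0.056 0.083]
tl [ 0.6469 -0.0009  0.155 ]
tr [0.6398 0.0556 0.155 ]
d1mid [ 0.6478 -0.0138  0.024 ]
Rwall [0.6163 0.0599 0.024 ]
Rw2 [0.5891 0.066  0.024 ]
```

Request:
{"api": "carry_out", "payload": {
  "increments": [
    [0,0,0,15,-0.5,-2.4,45],
    [0,0,0,25,0,0,45],
    [0,0,0,13,0,0,45],
    [0,0,0,0,0,0,45]
  ]
}}

```text
time: 8.55
ee_pos: [0.6197, 0.0218, 0.0652]
tcp_rot: [87.8, 89.8, 175.6]
wrist_force: [0.1, 0.3, -3.1]
opening: 0.0602
```

Run:
```python
from h import *
plan((.620,.0225,.041),87.7)
e=lambda a,f:cv2.resize(a[:,:,::-1],None,fx=f,fy=f,interpolation=2)
b=vision.camera("scene"); cv2.imwrite("pics/s4.png",b[:,:,::-1])
cv2.imwrite("pics/s4c.png",e(b[185:265,260:360],7))
```

```text
t 8.55 q [ 2.01 14.64  2.71 78.23  0.02  4.23] pos [619.65  21.83  65.18] op 60.21670478060336 F [ 0.15  0.28 -3.07]
toolz yaw 87.78179767670383 toolx [-0.  0. -1.]
turn [ 0.08  0.01 -0.16] shift now axes [24.18 -0.39  0.68] in target axes [24.18 -0.32  0.68]
```

View pics/s4c.png

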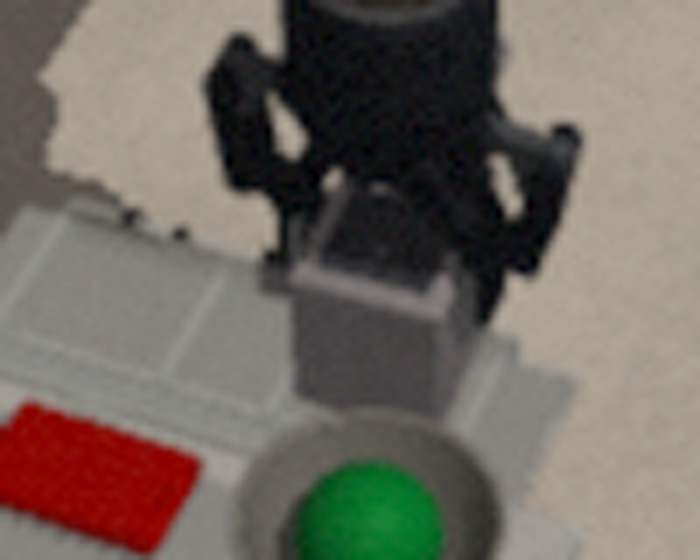

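The scene view shows the tin's lower edge at crop (297–440, 400), between pocket one's walls at about 283 and 465. That leaves slightly more gap on +y, so I'll shift it +1 mm and descend gently.

Request:
{"api": "carry_out", "payload": {
  "increments": [
    [0,0,0,6,0,1,45],
    [0,0,0,6,0,0,45],
    [0,0,0,0,0,0,45]
  ]
}}

```text
time: 8.98
ee_pos: [0.6201, 0.0232, 0.054]
tcp_rot: [78.4, 89.9, 166.2]
wrist_force: [0.3, -0.1, -2.7]
opening: 0.0603
```

Request:
{"api": "carry_out", "payload": {
  "increments": [
    [0,0,0,6,0,0,45],
    [0,0,0,5,0,0,45],
    [0,0,0,0,0,0,45]
  ]
}}

```text
time: 9.35
ee_pos: [0.62, 0.0231, 0.0428]
tcp_rot: [81.3, 89.9, 169.1]
wrist_force: [-0.0, 0.2, -3.0]
opening: 0.06
```

No contact force, and the underside is about 1.5 mm above the floor. Releasing and rising.

Request:
{"api": "carry_out", "payload": {
  "increments": [
    [0,0,0,1,0,0,45],
    [0,0,0,0,0,0,100],
    [0,0,0,0,0,0,100],
    [0,0,0,0,0,0,100],
    [0,0,0,0,0,0,100],
    [0,0,0,-20,0,0,100],
    [0,0,0,-40,0,0,100],
    [0,0,0,-50,0,0,100],
    [0,0,0,-40,0,0,100],
    [0,0,0,0,0,0,100]
  ]
}}

```text
time: 10.6
ee_pos: [0.6219, 0.0231, 0.198]
tcp_rot: [-82.2, 89.6, 5.6]
wrist_force: [-0.4, 1.0, 0.0]
opening: 0.0853
```

Run:
```python
from h import *
for a in (72,162,-108,73): plan((.4168,.294,.19),a)
e=lambda a,f:cv2.resize(a[:,:,::-1],None,fx=f,fy=f,interpolation=2)
b=vision.camera("scene"); cv2.imwrite("pics/s5.png",b[:,:,::-1])
cv2.imwrite("pics/s5c.png",e(b[185:265,260:360],7))
```

```text
t 10.6 q [ 2.11 14.17 16.81 92.25  0.02  4.31] pos [621.9   23.08 197.98] op 85.27598350298669 F [-0.39  0.96  0.03]
toolz yaw 87.80270202328175 toolx [ 0.01  0.   -1.  ]
turn [15.8   0.11  0.37] shift now axes [  6.78 215.39 262.85] in target axes [  7.98 278.78 194.28]
t 10.6 q [ 2.11 14.17 16.81 92.25  0.02  4.31] pos [621.9   23.08 197.98] op 85.27598350298669 F [-0.39  0.96  0.03]
toolz yaw 87.80270202328175 toolx [ 0.01  0.   -1.  ]
turn [-74.2   -0.2    0.36] shift now axes [  6.78 215.39 262.85] in target axes [   7.98 -194.28  278.78]
t 10.6 q [ 2.11 14.17 16.81 92.25  0.02  4.31] pos [621.9   23.08 197.98] op 85.27598350298669 F [-0.39  0.96  0.03]
toolz yaw 87.80270202328175 toolx [ 0.01  0.   -1.  ]
turn [-164.2    -0.54    0.15] shift now axes [  6.78 215.39 262.85] in target axes [   7.98 -278.78 -194.28]
t 10.6 q [ 2.11 14.17 16.81 92.25  0.02  4.31] pos [621.9   23.08 197.98] op 85.27598350298669 F [-0.39  0.96  0.03]
toolz yaw 87.80270202328175 toolx [ 0.01  0.   -1.  ]
turn [14.8   0.1   0.37] shift now axes [  6.78 215.39 262.85] in target axes [  7.98 275.35 199.11]
```

View pics/s5c.png

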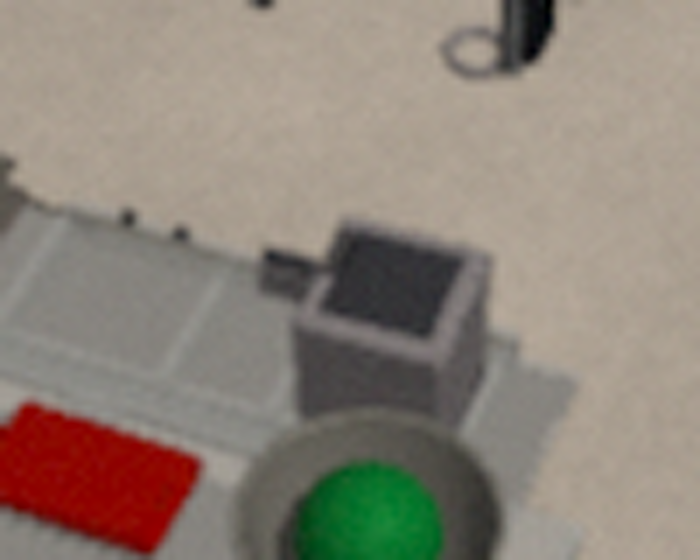

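The tin stands level in pocket one, lid at crop (395,285). Next is the jar. I'll grip it by the cap, since its thread is locked and it hangs stably, with the jaws square to the jar.

Request:
{"api": "carry_out", "payload": {
  "increments": [
    [7.5,0,0,0,0,0,100],
    [7.3,0,0,0,0,0,100],
    [0,0,0,0,25,18,100],
    [0,0,0,0,40,29,100],
    [0,0,0,0,40,29,100],
    [0,0,0,0,40,29,100],
    [0,0,0,0,40,29,100],
    [0,0,0,0,40,29,100],
    [0,0,0,0,30,22,100],
    [0,0,0,0,20,14,100],
    [0,0,0,0,0,0,100]
  ]
}}

```text
time: 12.02
ee_pos: [0.4145, 0.2945, 0.1921]
tcp_rot: [116.2, 89.9, -170.6]
wrist_force: [-0.0, 0.1, 0.3]
opening: 0.0855
```

Run:
```python
from h import *
plan((.4168,.294,.083),72.7)
a=vision.camera("top"); cv2.imwrite("pics/t5.png",a[:,:,::-1])
e=lambda a,f:cv2.resize(a[:,:,::-1],None,fx=f,fy=f,interpolation=2)
cv2.imwrite("pics/t5c.png",e(a[100:350,130:420],2.4))
c=a[:,:,::-1]; g=cv2.cvtColor(c,6); m=np.zeros_like(g); m[150:210,270:345]=(g[150:210,270:345]<55)*255
cs,_=cv2.findContours(m,0,1)
for k in cs:
    if cv2.contourArea(k)>40:
        r=cv2.minAreaRect(k); print(r,onz("top",r[0],.078)*1000)
```

```text
t 12.025 q [35.37 -1.26 -0.68 90.68  0.05 52.23] pos [414.47 294.51 192.08] op 85.47029934792764 F [-0.01  0.11  0.34]
toolz yaw 73.14363683320771 toolx [-0. -0. -1.]
turn [ 0.44 -0.05 -0.09] shift now axes [109.08  -2.55   0.28] in target axes [109.08  -2.37   0.21]
((307.6529541015625, 204.688232421875), (4.664005279541016, 23.75388526916504), 77.47119140625) [584.72  22.54  78.  ]
((303.8824157714844, 189.02940368652344), (17.46256446838379, 18.19017219543457), 75.96376037597656) [621.83  22.78  78.  ]
((281.5, 153.5), (7.0, 23.0), 90.0) [716.16  54.31  78.  ]
```

View pics/t5c.png

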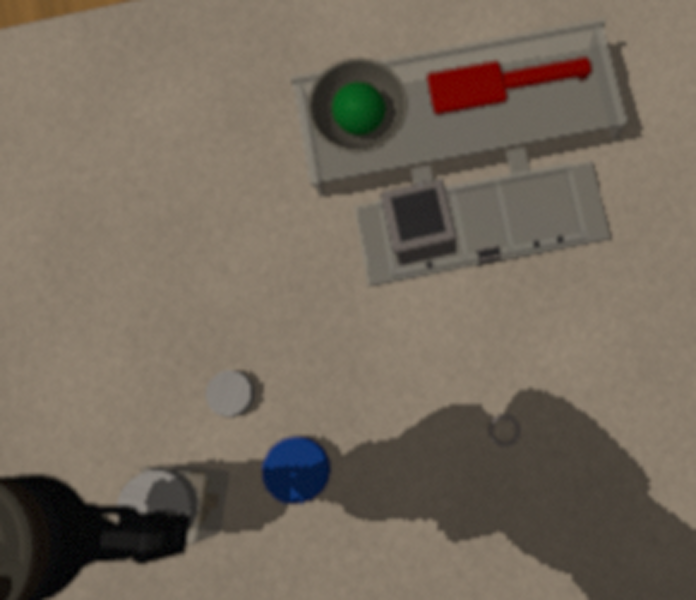

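The tin sits inside the pocket outline in the top view: its lid centre measures (0.622, 0.023). Now descending over the cap.

Request:
{"api": "carry_out", "payload": {
  "increments": [
    [0,0,0,25,-2.4,0.2,100],
    [0,0,0,30,0,0,100],
    [0,0,0,28,0,0,100],
    [0,0,0,18,0,0,100],
    [0,0,0,8,0,0,100],
    [0,0,0,0,0,0,100]
  ]
}}

```text
time: 12.82
ee_pos: [0.4181, 0.2931, 0.0838]
tcp_rot: [89.4, 90.0, 162.4]
wrist_force: [-1.0, 0.2, -0.8]
opening: 0.0852
```

Run:
```python
from h import *
plan((.4168,.294,.083),72.7)
e=lambda a,f:cv2.resize(a[:,:,::-1],None,fx=f,fy=f,interpolation=2)
b=vision.camera("scene"); cv2.imwrite("pics/s6c.png",e(b[150:240,380:490],6))
```

```text
t 12.825 q [ 35.01  -0.67 -12.05  78.65   0.04  52.02] pos [418.13 293.08  83.81] op 85.17256421845599 F [-0.98  0.25 -0.82]
toolz yaw 72.98337293959152 toolx [-0.  0. -1.]
turn [ 0.28  0.   -0.05] shift now axes [0.81 1.54 0.49] in target axes [0.81 1.54 0.48]
```

View pics/s6c.png

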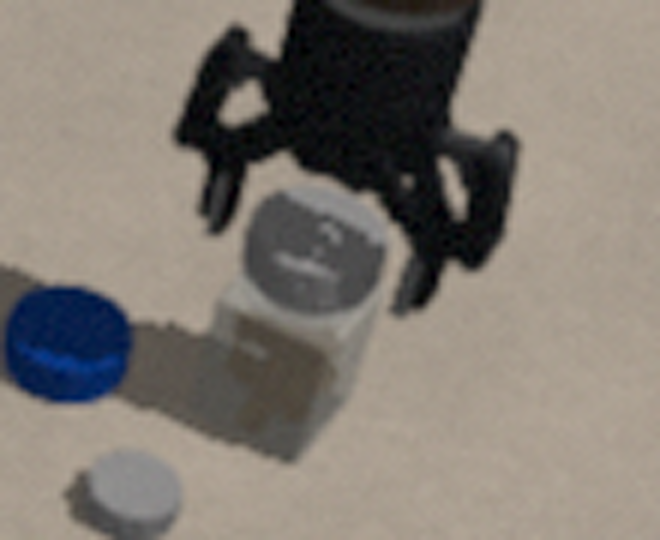

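Both fingertips straddle the cap: tips at crop (215,225) and (405,305), cap centre about (315,250). Closing, then a small lift.

Request:
{"api": "carry_out", "payload": {
  "increments": [
    [0,0,0,0,0,0,50],
    [0,0,0,0,0,0,50],
    [0,0,0,0,0,0,50],
    [0,0,0,0,0,0,50],
    [0,0,0,-4,0,0,50],
    [0,0,0,-10,0,0,50],
    [0,0,0,-20,0,0,50],
    [0,0,0,0,0,0,50]
  ],
  "squeeze": 60
}}

```text
time: 13.88
ee_pos: [0.4187, 0.2938, 0.1193]
tcp_rot: [-19.7, 89.9, 53.3]
wrist_force: [0.7, 0.0, -5.1]
opening: 0.0609
```

Run:
```python
from h import *
plan((.615,-.0967,.19),87.7)
e=lambda a,f:cv2.resize(a[:,:,::-1],None,fx=f,fy=f,interpolation=2)
b=vision.camera("scene"); cv2.imwrite("pics/s7c.png",e(b[150:240,380:490],6))
```

```text
t 13.875 q [35.04 -1.17 -8.61 82.43  0.04 52.03] pos [418.68 293.81 119.29] op 60.94683336850471 F [ 0.66  0.04 -5.08]
toolz yaw 73.00614240261578 toolx [ 0.  0. -1.]
turn [-14.69   0.12   0.06] shift now axes [ -71.16 -301.94 -315.93] in target axes [ -70.71 -211.84 -382.32]
```

View pics/s7c.png

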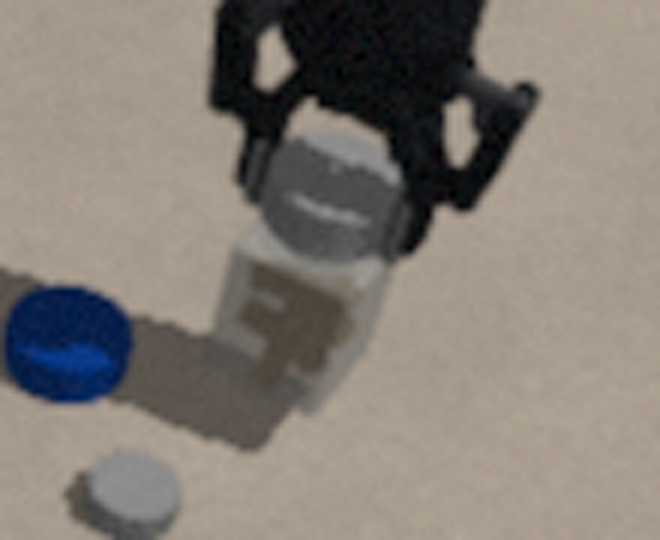

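The jar is lifted level and hangs from the locked cap. Carrying it to pocket two.

Request:
{"api": "carry_out", "payload": {
  "increments": [
    [-7.3,0,0,-20,0,0,50],
    [-7.4,0,0,-30,0,0,50],
    [0,0,0,-21,-8,-15,50],
    [0,0,0,0,-20,-36,50],
    [0,0,0,0,-23,-41,50],
    [0,0,0,0,-23,-41,50],
    [0,0,0,0,-23,-41,50],
    [0,0,0,0,-23,-41,50],
    [0,0,0,0,-23,-41,50],
    [0,0,0,0,-23,-41,50],
    [0,0,0,0,-19,-35,50],
    [0,0,0,0,0,0,50]
  ]
}}

```text
time: 15.42
ee_pos: [0.59, -0.0483, 0.1866]
tcp_rot: [89.4, 89.8, 176.9]
wrist_force: [-0.1, -0.2, -5.3]
opening: 0.0606
```

Run:
```python
from h import *
plan((.615,-.0967,.15),87.7)
```

```text
t 15.425 q [-4.68 10.27 10.98 90.87 -0.   -2.2 ] pos [590.   -48.33 186.63] op 60.613457007667606 F [-0.1  -0.21 -5.26]
toolz yaw 87.52057887748953 toolx [-0.  0. -1.]
turn [-0.18  0.   -0.16] shift now axes [ 36.55 -27.17 -47.24] in target axes [ 36.63 -26.92 -47.33]
```

Request:
{"api": "carry_out", "payload": {
  "increments": [
    [0,0,0,0,-15,-27,50],
    [0,0,0,8,-12,-20,50],
    [0,0,0,15,0,0,50],
    [0,0,0,13,0,0,50],
    [0,0,0,13,0,0,50],
    [0,0,0,15,0,0,50],
    [0,0,0,6,0,0,50],
    [0,0,0,0,0,0,50]
  ]
}}

```text
time: 16.42
ee_pos: [0.6144, -0.0938, 0.1181]
tcp_rot: [73.0, 89.9, 160.7]
wrist_force: [-0.6, -0.1, -4.5]
opening: 0.0609
```

Run:
```python
from h import *
plan((.615,-.0967,.09),87.7)
e=lambda a,f:cv2.resize(a[:,:,::-1],None,fx=f,fy=f,interpolation=2)
b=vision.camera("scene"); cv2.imwrite("pics/s8c.png",e(b[170:270,220:320],7)[:, :])
```

```text
t 16.425 q [-8.69 14.11  7.92 83.89  0.01 -6.4 ] pos [614.39 -93.79 118.08] op 60.85166574636764 F [-0.62 -0.11 -4.54]
toolz yaw 87.71136695329332 toolx [-0.  0. -1.]
turn [ 0.01  0.02 -0.07] shift now axes [28.08 -0.77 -2.9 ] in target axes [28.08 -0.73 -2.89]
```

View pics/s8c.png

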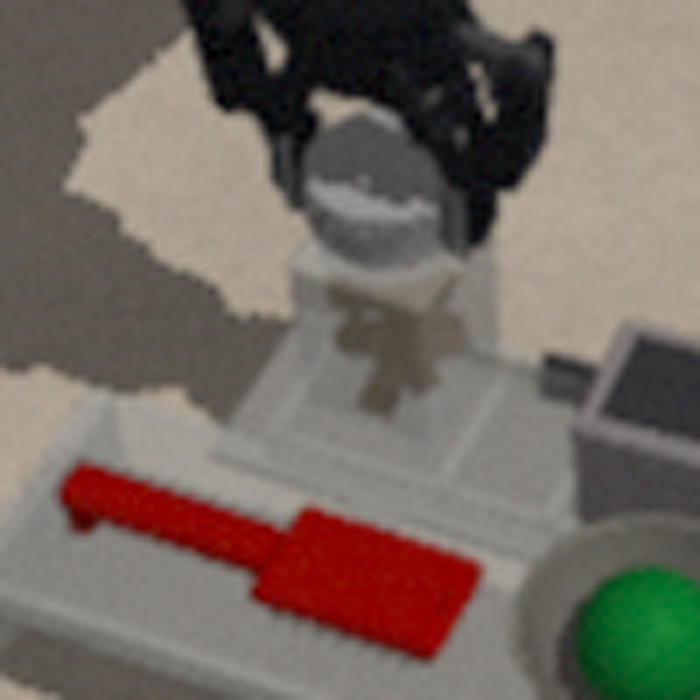

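Run:
```python
from h import *
b=vision.camera("scene")[:,:,::-1]; cv2.imwrite("pics/s8.png",b)
c=b[200:250,245:305].astype(float); c=np.clip((c-60)*255/110,0,255).astype(np.uint8)
cv2.imwrite("pics/s8d.png",cv2.resize(c,None,fx=12,fy=12,interpolation=2))
```

```text
(no output)
```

View pics/s8d.png

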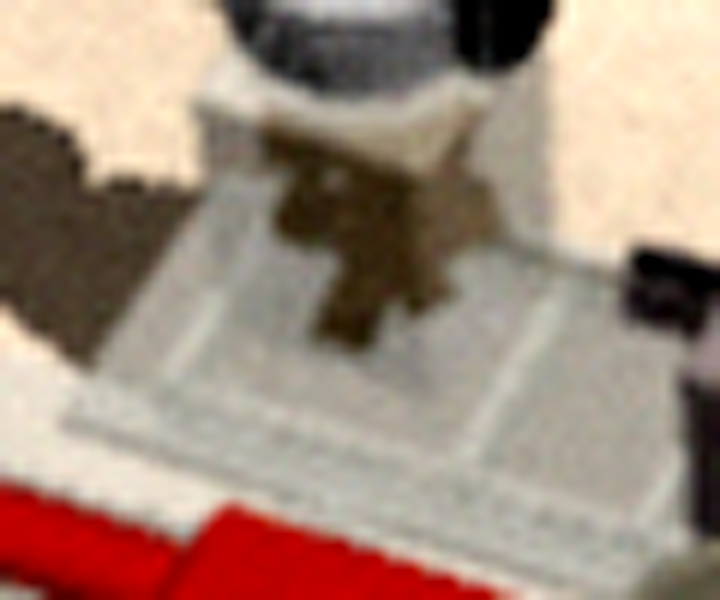

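Run:
```python
from h import *
np.set_printoptions(precision=4,suppress=True)
S=lambda p:(245+(p[0]+.5)/12-.5,200+(p[1]+.5)/12-.5)
P=[onz("scene",S(p),.1143) for p in((200,105),(425,170),(550,60))]; print(P)
for a,b in((0,1),(1,2)): d=P[b]-P[a]; print(np.linalg.norm(d),np.degrees(np.arctan2(d[1],d[0])))
print("camera",ray("scene",(0,0))[0])
# predicted corners for yaw options
o=sensors.get_obs()
for yaw in(-12,-7,-2.3,3,8):
    R=Ro.from_euler('z',yaw,degrees=True).as_matrix(); c=np.array([o['ee_pos'][0],o['ee_pos'][1],.1143])
    print(yaw,[(np.round((proj("scene",c+R@np.array([sx*.03,sy*.03,0]))+.5-[245,200])*12-.5)).tolist() for sx,sy in((1,-1),(1,1),(-1,1))])
```

```text
[array([ 0.643 , -0.1181,  0.1143]), array([ 0.6445, -0.0639,  0.1143]), array([ 0.6044, -0.0513,  0.1143])]
0.05420290223182993 88.37675854259425
0.042108626725313215 162.48028645851508
camera [1.2612 0.2526 0.8345]
-12 [[163.0, 77.0], [385.0, 181.0], [542.0, 15.0]]
-7 [[166.0, 89.0], [402.0, 178.0], [538.0, 4.0]]
-2.3 [[170.0, 99.0], [417.0, 173.0], [533.0, -7.0]]
3 [[176.0, 111.0], [434.0, 168.0], [527.0, -17.0]]
8 [[183.0, 121.0], [449.0, 161.0], [519.0, -27.0]]
```

Jar yaw measures about −2°, in line with the pocket. It needs about −3 mm in y. I'll lower it in guarded steps and watch the force.

Request:
{"api": "carry_out", "payload": {
  "increments": [
    [0,0,0,4,-0.5,-3.2,50],
    [0,0,0,4,0,0,50],
    [0,0,0,3,0,0,50],
    [0,0,0,2,0,0,50],
    [0,0,0,0,0,0,50]
  ]
}}

```text
time: 17.15
ee_pos: [0.6149, -0.0971, 0.1053]
tcp_rot: [68.0, 89.9, 155.7]
wrist_force: [-0.1, -0.1, -3.9]
opening: 0.0611
```

Request:
{"api": "carry_out", "payload": {
  "increments": [
    [0,0,0,3,0,0,50],
    [0,0,0,3,0,0,50],
    [0,0,0,0,0,0,50]
  ]
}}

```text
time: 17.52
ee_pos: [0.6148, -0.0971, 0.099]
tcp_rot: [72.7, 89.9, 160.4]
wrist_force: [-0.7, 0.4, -4.3]
opening: 0.0605
```

Free: the underside is about 15 mm above the console, already within the walls, with no contact. Continuing down.

Request:
{"api": "carry_out", "payload": {
  "increments": [
    [0,0,0,4,0,0,50],
    [0,0,0,3,0,0,50],
    [0,0,0,1,0,0,50],
    [0,0,0,0,0,0,50]
  ]
}}

```text
time: 18.02
ee_pos: [0.615, -0.0971, 0.0915]
tcp_rot: [61.6, 90.0, 149.3]
wrist_force: [-0.5, -0.4, -4.9]
opening: 0.0612
```

Request:
{"api": "carry_out", "payload": {
  "increments": [
    [0,0,0,1.5,0,0,50],
    [0,0,0,0,0,0,50],
    [0,0,0,0,0,0,100],
    [0,0,0,0,0,0,100],
    [0,0,0,0,0,0,100],
    [0,0,0,0,0,0,100],
    [0,0,0,0,0,0,100]
  ]
}}

```text
time: 18.9
ee_pos: [0.615, -0.0971, 0.0899]
tcp_rot: [65.0, 90.0, 152.7]
wrist_force: [-0.7, 0.6, 0.8]
opening: 0.0854
```

Run:
```python
from h import *
plan((.615,-.0967,.09),87.7)
e=lambda a,f:cv2.resize(a[:,:,::-1],None,fx=f,fy=f,interpolation=2)
b=vision.camera("scene"); cv2.imwrite("pics/s9.png",b[:,:,::-1]);cv2.imwrite("pics/s9c.png",e(b[170:270,220:320],6)[:, :])
```

```text
t 18.9 q [-8.98 14.48  5.26 80.82  0.01 -6.68] pos [614.97 -97.13  89.9 ] op 85.3558259098881 F [-0.66  0.63  0.8 ]
toolz yaw 87.70324553828605 toolx [-0.  0. -1.]
turn [ 0.    0.02 -0.04] shift now axes [-0.1  -0.01  0.43] in target axes [-0.1  -0.01  0.43]
```

View pics/s9c.png

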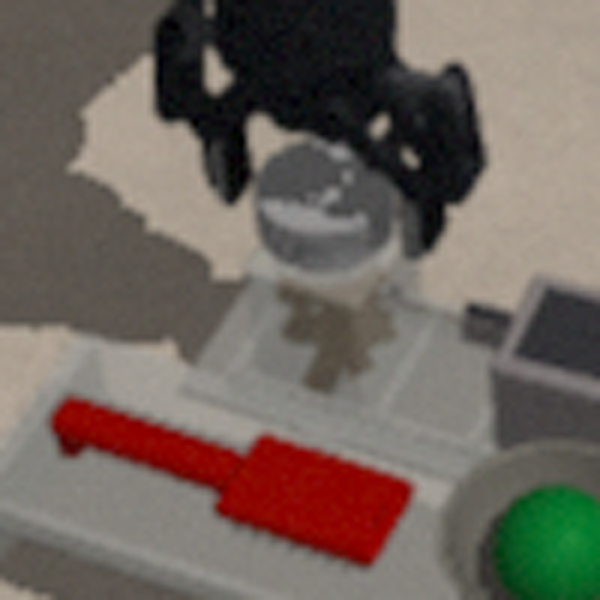

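The jar looks seated in pocket two, cap centre at crop (325,205). An unseated jar would fail at unscrewing, so I'll back off for one clear top view.

Request:
{"api": "carry_out", "payload": {
  "increments": [
    [0,0,0,-15,0,0,100],
    [0,0,0,-40,0,0,100],
    [0,0,0,-40,0,-10,100],
    [0,0,0,0,15,-40,100],
    [0,0,0,0,20,-50,100],
    [0,0,0,0,20,-50,100],
    [0,0,0,0,20,-50,100],
    [0,0,0,0,15,-40,100],
    [0,0,0,0,0,0,100]
  ]
}}

```text
time: 20.08
ee_pos: [0.5142, -0.3359, 0.186]
tcp_rot: [179.3, 90.0, -93.2]
wrist_force: [0.7, 0.4, -0.7]
opening: 0.0854
```

Run:
```python
from h import *
a=vision.camera("top")[:,:,::-1]; s=vision.camera("scene")[:,:,::-1]; cv2.imwrite("pics/t10.png",a); cv2.imwrite("pics/s10.png",s)
e=lambda a,f:cv2.resize(a,None,fx=f,fy=f,interpolation=2)
cv2.imwrite("pics/c10.png",np.hstack([e(a[100:230,270:400],3),e(s[170:300,220:350],3)]))
plan((.6155,-.0965,.19),87.7)
```

```text
t 20.175 q [-32.91  13.21  14.31  91.11   0.01 -30.56] pos [ 515.48 -333.58  185.79] op 85.33417869488468 F [0.61 1.12 0.04]
toolz yaw 87.64509188883963 toolx [ 0.  0. -1.]
turn [-0.05  0.01  0.01] shift now axes [ -4.15 -90.2  240.99] in target axes [ -4.21 -90.43 240.91]
```

View pics/c10.png

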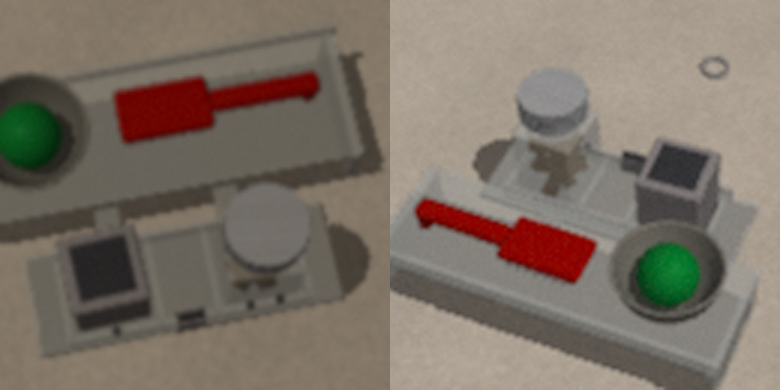

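Run:
```python
from h import *
np.set_printoptions(precision=4,suppress=True)
t=cv2.imread("pics/top10.png") if 0 else cv2.imread("pics/t10.png"); s=cv2.imread("pics/s10.png"); c={}
for nme,im,box,lo in(("top",t,(338,158,378,192),90),("scene",s,(388-0,0,0,0),0)):
    if nme=="scene": box=(386,190,420,207); box=(220+125,0,0,0); 
    if nme=="top":
        h=cv2.cvtColor(im,40); x0,y0,x1,y1=box; print(h[175,358],h[200,330])
        e=cv2.Canny(cv2.resize(im[y0:y1,x0:x1],None,fx=8,fy=8,interpolation=2),30,80); cv2.imwrite("pics/e.png",e)
# ellipse by hand-picked crop extents (c10, scale 3)
T=lambda p:(270+(p[0]+.5)/3-.5,100+(p[1]+.5)/3-.5); S=lambda p:(220+(p[0]-390+.5)/3-.5,170+(p[1]+.5)/3-.5)
a=T((265.5,227)); b=S((553,97)); print(a,b,onz("top",a,.124),onz("scene",b,.124),tri(a,b))
for im,n,R in((t,"top",(285,175,325,205)),(s,"scene",(430,215,470,245))):
    g=cv2.cvtColor(im,6)
g=cv2.cvtColor(t,6); m=np.zeros_like(g); m[150:210,270:330]=(g[150:210,270:330]<55)*255
for k in cv2.findContours(m,0,1)[0]:
    if cv2.contourArea(k)>150: r=cv2.minAreaRect(k); print("tin",r,onz("top",r[0],.078))
```

```text
[ 13  20 115] [ 19  34 104]
(358.1666666666667, 175.33333333333331) (274.0, 202.0) [ 0.6122 -0.0968  0.124 ] [ 0.6189 -0.0914  0.124 ] (array([ 0.6133, -0.0962,  0.1177]), np.float64(0.003317982272197197))
tin ((303.8823547363281, 189.0294189453125), (17.947635650634766, 18.190170288085938), 75.96376037597656) [0.6218 0.0228 0.078 ]
tin ((281.5, 155.5), (11.0, 23.0), 90.0) [0.7114 0.0553 0.078 ]
```

The top view shows tin and jar both inside their pockets. The tin measures (0.622, 0.023) and the jar axis about (0.613, −0.096). The triangulated cap-top height is 0.118, against 0.124 expected if seated, so the jar isn't standing proud. The bystanders haven't moved. Going back to grip the cap.

Request:
{"api": "carry_out", "payload": {
  "increments": [
    [0,0,0,-4,-15,35,100],
    [0,0,0,0,-18,48,100],
    [0,0,0,0,-18,48,100],
    [0,0,0,0,-18,48,100],
    [0,0,0,0,-12,38,100],
    [0,0,0,0,-8,24,100],
    [0,0,0,0,0,0,100],
    [0,0,0,0,0,0,100]
  ]
}}

```text
time: 21.18
ee_pos: [0.614, -0.0957, 0.1892]
tcp_rot: [72.9, 90.0, 160.7]
wrist_force: [0.3, -0.4, 0.3]
opening: 0.0856
```

Run:
```python
from h import *
plan((.6145,-.0965,.0895),87.7)
```

```text
t 21.175 q [-8.86 14.36 16.07 91.74  0.01 -6.63] pos [614.02 -95.7  189.24] op 85.60903349334208 F [ 0.25 -0.37  0.33]
toolz yaw 87.76691114359613 toolx [-0.  0. -1.]
turn [ 0.07  0.01 -0.03] shift now axes [99.74 -0.57 -0.8 ] in target axes [99.74 -0.51 -0.78]
```

Request:
{"api": "carry_out", "payload": {
  "increments": [
    [0,0,0,25,0,-1,100],
    [0,0,0,30,0,0,100],
    [0,0,0,25,0,0,100],
    [0,0,0,13,0,0,100],
    [0,0,0,6.5,0,0,100],
    [0,0,0,0,0,0,100],
    [0,0,0,0,0,0,50],
    [0,0,0,0,0,0,50],
    [0,0,0,0,0,0,50],
    [0,0,0,0,0,0,50]
  ],
  "squeeze": 70
}}

```text
time: 22.42
ee_pos: [0.6145, -0.0975, 0.091]
tcp_rot: [-109.7, 89.9, -22.1]
wrist_force: [-1.1, -2.5, 5.5]
opening: 0.0609
```

Request:
{"api": "carry_out", "payload": {
  "increments": [
    [-7,0,0,0,0,0,50],
    [-7,0,0,0,0,0,50],
    [-7,0,0,0,0,0,50],
    [-7,0,0,0,0,0,50],
    [-7,0,0,0,0,0,50],
    [-7,0,0,0,0,0,50]
  ]
}}

```text
time: 23.18
ee_pos: [0.6147, -0.097, 0.0908]
tcp_rot: [-115.8, 89.9, 14.1]
wrist_force: [-0.6, 0.9, 4.2]
opening: 0.0607
```

Run:
```python
from h import *
plan((.6145,-.0975,.091),172.7); print(sensors.get_obs()['torque'])
```

```text
t 23.175 q [ -8.98  14.29   5.13  80.75   0.04 -48.92] pos [614.7  -96.97  90.84] op 60.72777360138765 F [-0.59  0.87  4.15]
toolz yaw 129.94061137366725 toolx [ 0.  0. -1.]
turn [-42.76  -0.07   0.07] shift now axes [-0.16  0.49 -0.28] in target axes [-0.16  0.55  0.13]
[ 0.15 -0.04 -0.01]
```

Run:
```python
from h import *
b=vision.camera("scene")[:,:,::-1]; cv2.imwrite("pics/s11.png",b)
c=b[170:250,240:310].astype(float); c=np.clip((c-50)*255/120,0,255).astype(np.uint8)
cv2.imwrite("pics/s11c.png",cv2.resize(c,None,fx=7,fy=7,interpolation=2))
c=cv2.imread("pics/s10.png")[170:250,240:310].astype(float); c=np.clip((c-50)*255/120,0,255).astype(np.uint8)
cv2.imwrite("pics/s10c.png",cv2.resize(c,None,fx=7,fy=7,interpolation=2))
```

```text
(no output)
```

View pics/s11c.png

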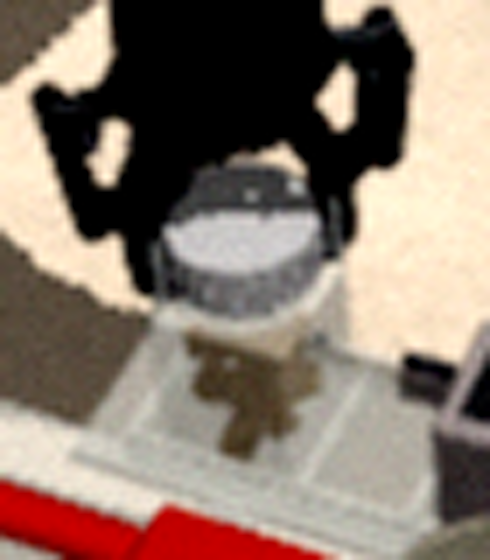

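View pics/s10c.png

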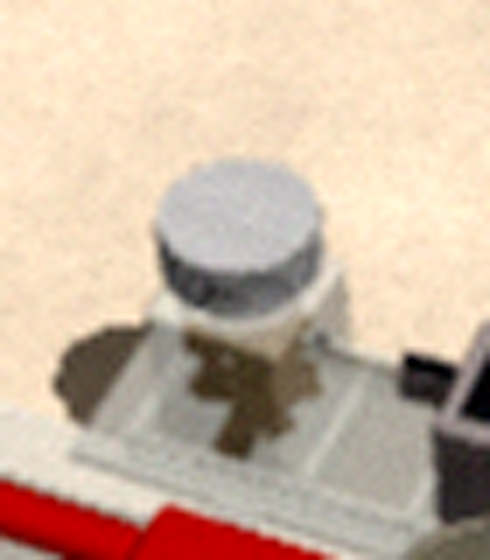

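The jar itself hasn't turned, and the contents and body outline are unchanged, so the pocket is bracing it. Continuing the turn.

Request:
{"api": "carry_out", "payload": {
  "increments": [
    [-7,0,0,0,0,0,50],
    [-7,0,0,0,0,0,50],
    [-7,0,0,0,0,0,50]
  ]
}}

```text
time: 23.6
ee_pos: [0.6146, -0.0968, 0.0909]
tcp_rot: [-123.9, 89.9, 27.0]
wrist_force: [-1.1, 2.4, 8.1]
opening: 0.0605
```

Run:
```python
from h import *
o=sensors.get_obs(); print(o['torque'],o['wrist_force'],o['joint_efforts'][5],o['q'][5],o['ee_pos'])
```

```text
[ 0.53  0.28 -0.07] [-1.11  2.44  8.13] 1.547103188931942 -69.80114395617626 [ 0.61 -0.1   0.09]
```

Request:
{"api": "carry_out", "payload": {
  "increments": [
    [-7,0,0,0,0,0,50],
    [-7,0,0,0,0,0,50],
    [-7,0,0,0,0,0,50]
  ]
}}

```text
time: 23.98
ee_pos: [0.6142, -0.0967, 0.0908]
tcp_rot: [-116.4, 89.9, 55.4]
wrist_force: [-3.6, 2.1, 7.5]
opening: 0.0606
```

Run:
```python
from h import *
o=sensors.get_obs(); print(o['torque'],o['wrist_force'],o['joint_efforts'][5],o['q'][5],o['ee_pos'])
```

```text
[ 0.54  0.61 -0.07] [-3.58  2.11  7.52] 1.529340147972107 -90.80100417577732 [ 0.61 -0.1   0.09]
```

Turned 84°, and the force now shows about 7.5 N upward on the cap, which suggests the thread has let go. Next is a small guarded lift.

Request:
{"api": "carry_out", "payload": {
  "increments": [
    [0,0,0,-1,0,0,50],
    [0,0,0,-1,0,0,50],
    [0,0,0,0,0,0,50]
  ]
}}

```text
time: 24.35
ee_pos: [0.6141, -0.0969, 0.0921]
tcp_rot: [-76.3, 90.0, 95.4]
wrist_force: [-1.3, 2.6, 6.3]
opening: 0.0606
```

Request:
{"api": "carry_out", "payload": {
  "increments": [
    [0,0,0,-1.5,0,0,50],
    [0,0,0,-1.5,0,0,50],
    [0,0,0,0,0,0,50]
  ]
}}

```text
time: 24.72
ee_pos: [0.6138, -0.0972, 0.0941]
tcp_rot: [-7.1, 89.9, 164.6]
wrist_force: [-1.2, 1.3, -0.2]
opening: 0.0607
```

Run:
```python
from h import *
o=sensors.get_obs(); print(o['torque'],o['wrist_force'],o['ee_pos']*1000)
b=vision.camera("scene")[:,:,::-1]; cv2.imwrite("pics/s12.png",b)
c=b[170:250,240:310].astype(float); c=np.clip((c-50)*255/120,0,255).astype(np.uint8)
cv2.imwrite("pics/s12c.png",cv2.resize(c,None,fx=7,fy=7,interpolation=2))
```

```text
[ 0.24  0.21 -0.02] [-1.19  1.33 -0.18] [613.8  -97.16  94.09]
```

View pics/s12c.png

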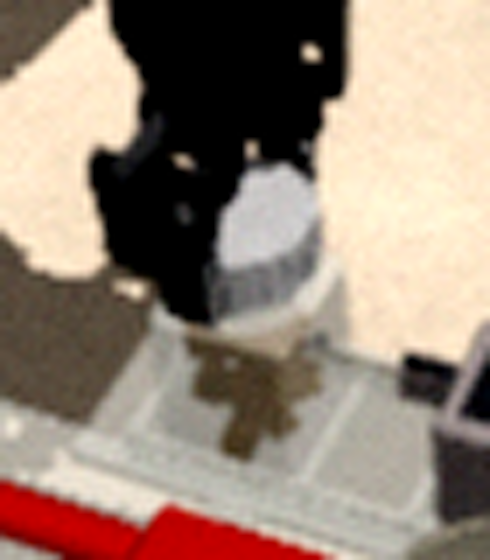

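The upward seal force has gone to about 0 and the jar is still down, contents unchanged at crop (255,390). Lifting a little more and watching for the jar's weight, which would show as about −4 N.

Request:
{"api": "carry_out", "payload": {
  "increments": [
    [0,0,0,-1.5,0,0,50],
    [0,0,0,-1.5,0,0,50],
    [0,0,0,0,0,0,50]
  ]
}}

```text
time: 25.15
ee_pos: [0.614, -0.0972, 0.0975]
tcp_rot: [-13.4, 90.0, 158.3]
wrist_force: [-1.6, 0.7, -0.9]
opening: 0.0605
```

Request:
{"api": "carry_out", "payload": {
  "increments": [
    [0,0,0,-2,0,0,50],
    [0,0,0,-3,0,0,50],
    [0,0,0,-3,0,0,50],
    [0,0,0,0,0,0,50]
  ]
}}

```text
time: 25.65
ee_pos: [0.6143, -0.0972, 0.106]
tcp_rot: [-144.9, 90.0, 26.8]
wrist_force: [0.6, -0.4, 0.2]
opening: 0.0606
```

Request:
{"api": "carry_out", "payload": {
  "increments": [
    [0,0,0,-4,0,0,50],
    [0,0,0,-5,0,0,50],
    [0,0,0,-6,0,0,50],
    [0,0,0,-5,0,0,50],
    [0,0,0,-3.5,0,0,50],
    [0,0,0,0,0,0,50],
    [0,0,0,0,0,0,50],
    [0,0,0,0,0,0,50]
  ]
}}

```text
time: 26.65
ee_pos: [0.6139, -0.0971, 0.1287]
tcp_rot: [-15.1, 89.9, 156.6]
wrist_force: [-0.5, 0.1, -0.7]
opening: 0.0606
```

Run:
```python
from h import *
o=sensors.get_obs(); print(o['time'],o['wrist_force'],o['ee_pos']*1000,o['opening'],np.abs(o['qd']).max())
b=vision.camera("scene")[:,:,::-1]; cv2.imwrite("pics/s13.png",b)
c=b[160:270,225:335]; cv2.imwrite("pics/s13c.png",cv2.resize(c,None,fx=5.4,fy=5.4,interpolation=2))
```

```text
26.65 [-0.5   0.08 -0.65] [613.89 -97.1  128.69] 0.06055965082374867 0.12634262014273345
```

View pics/s13c.png

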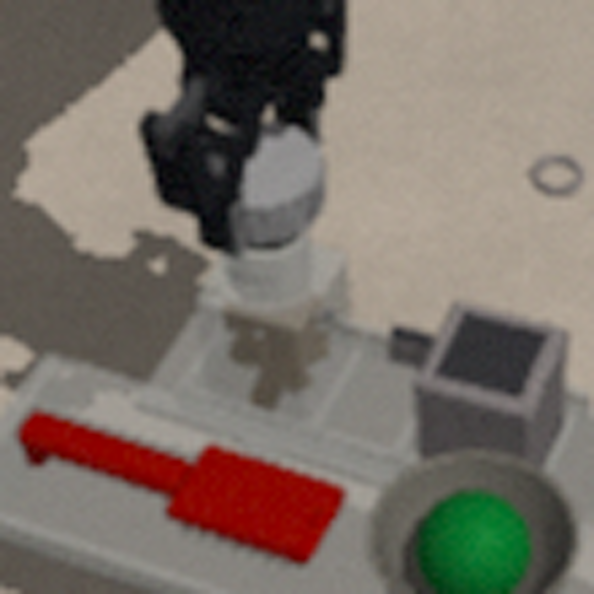

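The cap is held level above the bare neck, cap at crop (282,185) and neck at (270,275). Jar, tin, ball, bowl, brush and ring are where they were, so I'm handing in.

```bash
python3 -c "
from workcell import job_done,sensors
print(job_done()); o=sensors.get_obs(); print(o['time'],o['ee_pos'],o['opening'],o['wrist_force'])"
```

```text
the job is handed in; nothing more can be done
None
the job is handed in; nothing more can be done
```

I seated the tin in pocket one, then carried the jar by its locked cap into pocket two and let go. I regripped the cap, turned it 84° anticlockwise and lifted it straight up about 38 mm. That should leave its edge about 19 mm above the rim, still gripped. I handed in at about 26.7 s; no verdict is reported.

**Last checks:**
- **Cap:** it reads 60.6 mm in the jaws. The wrist force is about −0.7 N, roughly the cap's own weight, so the jar is not being lifted. The cap looked level over the bare neck in the last picture. The oblique camera hides the gap to the rim, so the 19 mm comes from the arm's travel.
- **Jar and tin:** both looked seated in the last picture. The tin measured about 2 mm from where I expected the pocket centre.
- **Bystanders:** ball, bowl, brush and tag ring looked unmoved; I did not measure them.

**What disagreed:**
- The two cameras differ by 2–7 mm. The top view put the jar about 5 mm towards the robot from the expected pocket centre. That is at the edge of the pocket's play but inside the 8 mm limit.
- The triangulated cap top read 118 mm, where a seated jar should read 124 mm.
- The wrist torque showed almost none of the expected 0.3 N m while turning. I took the thread as free because the upward seal force appeared, then vanished on lifting, and the jar stayed down.

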